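Clear the tray into its berth, draw the sagging bolt and hold the tool crib's gate ajar

ROBOT

A 7-joint arm with a two-finger parallel gripper is mounted at the origin on the work surface; the furniture and walls round the work are solid. World frame = base frame: x ahead of the robot, y to its left, z up, the work surface at z = 0. Lengths are in m, angles in rad, forces in N, time in s.
With the tool pointing down it reaches from about 0.4 to 0.85 m from the base axis. Payload 6.9 kg.
Tool frame: the origin (TCP) lies midway between the tips of the shut fingers; the grasp point (between the pads) lies behind it (ctrl.pinch_z is the z of the grasp point in the tool frame, in m); z points along the fingers, y is the line along which they close (so a half turn about z gives the same grasp; the last joint's range is limited). The gripper opens to 85 mm and grips with 20 to 120 N. Pads are 22 mm wide; open, the fingers measure 114 mm over their backs; the gripper's body (76 mm by 85 mm) begins 54 mm behind the grasp point. The pads swing forward as they close: fully open they stand 13 mm farther back than shut.
Start: joints at [-1.206, 0.507, -0.238, 1.5, 0.126, 1.149, -0.155], TCP at [0.161, 0.604, 0.231] pointing down, gripper open.
Joint ranges: [-3.08, 3.08], [-0.24, 2.05], [-1.43, 1.35], [0, 2.5], [-1.52, 4.66], [0.17, 1.96], [-2.89, 2.89]. Speed limits (rad/s): [2.39, 2.39, 3.14, 3.14, 3.14, 3.14, 3.14].

INTERFACE

Orientations are given as a unit quaternion [w, x, y, z].
In Python, from station import ctrl, get_state, vision, ticket, models gives the robot as it stands. Calls block until the motion is done:
- ctrl.movep(position, orientation): joint-space move of the TCP to a pose.
- ctrl.movel(position, frame=None, max_speed=0.15): straight line of the TCP; frame=None keeps the orientation; max_speed is the mean speed in m/s.
- ctrl.set_joints(angles): joint-space move.
- ctrl.ungrasp() and ctrl.close_gripper(force=None): open the fingers fully, or close them until they stop; force is the grip in N (None keeps the last).
- ctrl.pause(seconds).
- ctrl.ik(position, orientation): joint angles nearest the present ones, or None.
- get_state(): the state.
- vision.grab_frame(name): name is "side" or "top"; returns (picture, depth): 480x640x3 uint8, blue, green, red; 480x640 float32, m along the optical axis (not along the pixel's ray), 0 where there is no reading.
- vision.camera_info(name): a dict with "mtx" (3x3 intrinsics, pixels), "R" (3x3) and "t" (3): a world point X has camera coordinates R X + t. Camera axes: x right, y down, z forward; pixel columns grow to the right and rows downward; lengths in m; the calibration is good to about 2 mm. A picture is of the moment at which its call begins. camera_info takes no time and is no camera call.
A pose or a line that the arm cannot do raises ctrl.Unreachable and nothing moves.
- ticket.close_job(): hands the job in; it is judged then, once.
Trained networks look in the newest picture that a camera, given by its name, has taken for a name from the list of things; names that differ only in an ending like _2 or _b are one class to them, and where a whole thing is asked for, a point or a joint stands for the part that bears it (a point fixed in the world has none). Each returns a list of dicts, best first, with "p" (0 to 1); they miss things now and then, are a little off and sometimes report something else, mostly with a low value. They report only what shows in the picture. A call takes as long as a camera call. They do not tell look-alikes from the thing itself.
- models.recognise(camera, target): "point" ([column, row] in pixels, amid what is visible of it).
- models.masks_of(camera, target): "mask" (480x640 bool, what is visible of it) and "point" ([column, row] in pixels, amid what is visible of it).
The state is a dict: "time": time; "qpos": joint angles; "qd": joint speeds; "tau": joint torques, N m; "tcp_pos": TCP position; "eef_rot": TCP orientation; "contact_force": force on the tool from outside, world axes, zero at the start; "wrist_torque": the same for the moment, N m; "width": finger opening in m; "gripper_force": force on a finger pad.
Only numpy, scipy, OpenCV 4.12 (cv2) and the standard library are available. Lean on these libraries where they do the work, as an engineer would, in place of code of your own. Each camera call takes 0.05 s, during which the arm holds its last target. There are 200 camera calls.

TASK

I need my hand in the crib for the glue: first push the black tool tray, which is lying in the gate's swing, square and flush into the wooden fence corner at the right of the crib's base board. Then take the bolt's pull, lift the sagging bolt so its nose clears the keeper's bent-up lip while you draw it right back, and swing the gate about a hand's breadth (9 cm) open at its free edge. The gate is sprung shut, so finish while still holding it ajar by the bolt's pull, with the bolt drawn, the tray still home and the other things around left alone.

Things in the scene. Friction and masses are not known exactly. Their poses are not given: they have to be found in the camera images.
- tool_crib: plywood tool crib fixed to the table: 12 mm base board (x -0.24 to 0.105, y -0.185 to 0.202) and a carcass 387 wide, 105 deep, 190 mm high, barred gate on its left, open cubbies right. Origin: table height, in the carcass's front plane (x = 0), x into the carcass, away from the robot, y to its left, z up. Gate: y -0.048 (hinged edge) to 0.149 (free edge), z 0.022 to 0.172, front at x = 0
- fence_corner (a point): inner corner, on the base board's top, of the tray's berth. Rear fence: the kick board, plane x = 0 of the crib, y -0.172 to -0.064, up to z = 0.046; side fence: a batten along x, inner face y = -0.170, x -0.215 to 0, up to z = 0.040
- tool_tray: loose black tray with three small tools in it, 172 mm along its x, 118 mm along its y, walls 30 mm high, about 0.25 kg; origin under its middle. Home, its long sides lie along the crib's x and its centre is at crib x = -0.086, y = -0.111, against both fences. At the start it lies up to 0.3 rad askew on the base board, left of there, in front of the gate
- gate_hinge (a point): point on the gate's upright hinge axis, at z = 0.155 (crib x = 0, y = -0.048)
- gate (a joint): gate's angle, rad: 0 shut, growing as its free (left) edge, 197 mm from the hinge, swings out toward the robot, counter-clockwise from above; 1.2 at most. A spring closes it with 0.3 N m when shut, plus 0.25 N m per rad. 9 cm at the free edge is 0.47 rad. The bolt locks it while its nose is in the keeper
- bolt_pull: upright round steel finger pull of the bolt, on the gate's top rail, 15 mm thick, 36 mm tall, on an 8 mm stem standing forward from the rod. Axes about the gate's: y along the bolt toward the keeper, x toward the carcass. Origin on the rod's axis; the pull stands 40 mm in front of it, from 14 mm below to 22 mm above
- pull_grip (a point): middle of the upright pull, where to take it: 56 mm in front of the gate's face, z about 0.152 at the start, crib y = 0.100 less the bolt's draw. Free all round; the carcass top is at z = 0.190
- bolt (a joint): how far the bolt is drawn, m: 0 shot into the keeper (0 to 0.005 at the start), 0.042 right back (toward the hinge, crib -y with the gate shut); about 2 N of friction. Its thick nose, 22 mm across on a 9 mm rod, is clear of the keeper from 0.026 on. Drawn without lifting it stops at about 0.008, the nose caught behind the keeper's lip
- barrel (a joint): how far the sagging bolt is lifted about the barrel's rear rivet (120 mm from the pull with the bolt shot), rad: 0 at rest, nose down; 0.085 fully up. The nose passes over the keeper's lip from about 0.036, the pull then 4 mm above its rest; 7 mm is a good lift, 9 mm the most. It falls back by its own weight, about 2 N at the pull
- maul: bystander: leather maul standing on its 63 mm head, 225 mm tall, on the table left of the crib; origin at its foot
- awl: bystander: awl lying on the table left of the base board, 111 mm long; origin under its middle
- key_case: bystander: black leather key case, 47 x 62 x 14 mm, on the table right of the crib; origin under its middle
Things that resemble listed ones, but are neither listed nor needed, are in the scene too. Several things have the shape of the tool_tray; the one meant has the colours described above.

How it is judged:
On the way, in this order (a step that is already met when the one before it is completed fails the run):
1. the tray sits square and flush in the fence corner while the bolt is still shot (x of tool_tray in the frame of tool_crib above -0.091 m and y of tool_tray in the frame of tool_crib below -0.106 m and angle between the x axis of tool_tray and the x axis of tool_crib, either way round below 0.035 rad and value of joint bolt below 0.012 m), for 0.2 s.
2. the bolt is lifted over the lip and drawn clear of the keeper, the tray still home (value of joint bolt above 0.028 m and value of joint gate below 0.5 rad and y of tool_tray in the frame of tool_crib below -0.106 m), for 0.1 s.
At the end, for the whole second after the job is handed in: the fingers still hold the bolt's pull (more than 0.8 N on it), the bolt is drawn at least 28 mm, the gate stands still at 0.32 to 0.65 rad (6 to 12 cm open at its free edge), and the tray is home in the fence corner within 5 mm of each fence and 0.035 rad of square (value of joint gate between 0.32 and 0.65 rad and value of joint bolt above 0.028 m and velocity of joint gate between -0.08 and 0.08 rad/s and contact force between the fingers and bolt_pull above 0.8 N and x of tool_tray in the frame of tool_crib above -0.091 m and y of tool_tray in the frame of tool_crib below -0.106 m and angle between the x axis of tool_tray and the x axis of tool_crib, either way round below 0.035 rad); the arm keeps its last pose, push and grip.
It fails at once if maul, awl or key case pushed more than 2 cm from its place, or the maul tipped (distance of any of maul, awl, key_case from where it was at the start of the episode above 0.02 m or angle between maul's own z axis and vertical above 0.3 rad).
It also fails if it takes over 72 s, if anything falls off the work surface, if the arm or the gripper's body presses on something with over 40 N, if the wrist force passes 120 N, or if a joint passes its speed limit or range.

## Working session

There is one attempt and no reset: what is moved stays moved. The work goes in short steps, each a Python script; the robot and the scene stay as the last script left them, time stands still between calls to the robot, and variables do not carry over. Pictures are saved under pics/ and viewed, at most 10 in all, crops included, and the job is handed in when it is done.

```bash
mkdir -p pics; ls; python3 - <<'E'
from station import ctrl,get_state,vision,models
import cv2,numpy as np
s=get_state();print(s['time'],s['tcp_pos'],s['eef_rot'],ctrl.pinch_z)
for c in('side','top'):
    im,d=vision.grab_frame(c);cv2.imwrite(f'pics/{c}0.png',im);np.save(f'{c}0.npy',d)
    i=vision.camera_info(c);K,R,t=i['mtx'],np.array(i['R']),np.array(i['t']);print(c,-R.T@t,R[2])
    for n in('tool_crib','tool_tray','bolt_pull','maul','awl','key_case'):
        for r in models.recognise(c,n)[:3]:
            u,v=r['point'];z=d[int(v),int(u)]
            X=R.T@(z*np.linalg.inv(K)@[u,v,1]-t);print(n,round(r['p'],2),np.round(r['point']),X.round(3))
E
```

```text
pics
0.0 [0.16053566 0.60350831 0.23042205] [-1.04283409e-04  1.29550754e-01  9.91572382e-01 -8.95903086e-04] -0.0187
side [-0.10944617 -1.07051589  0.59342893] [ 0.48033984  0.79398254 -0.37264643]
tool_crib 0.72 [399. 248.] [ 0.772 -0.06   0.038]
tool_crib 0.45 [420. 310.] [ 0.603 -0.342  0.009]
tool_tray 0.97 [192. 256.] [0.211 0.252 0.022]
tool_tray 0.89 [364. 269.] [ 0.586 -0.13   0.04 ]
tool_tray 0.72 [361. 210.] [0.666 0.003 0.16 ]
bolt_pull 0.6 [362. 214.] [ 0.667 -0.001  0.151]
maul 0.83 [337. 222.] [0.685 0.164 0.072]
awl 0.41 [309. 246.] [0.58  0.171 0.004]
key_case 0.87 [418. 312.] [ 0.598 -0.343  0.006]
top [ 0.38444966 -0.02526771  1.17575852] [ 0.08974927 -0.02165512 -0.99572894]
tool_tray 0.9 [177. 344.] [0.231 0.296 0.019]
tool_tray 0.6 [339. 191.] [ 0.604 -0.089  0.025]
bolt_pull 0.53 [297. 144.] [0.678 0.01  0.168]
bolt_pull 0.3 [334. 143.] [ 0.724 -0.078  0.025]
maul 0.59 [229. 146.] [0.689 0.166 0.113]
maul 0.24 [299. 132.] [0.71  0.005 0.153]
awl 0.74 [230. 201.] [0.576 0.177 0.025]
awl 0.39 [298. 144.] [0.685 0.006 0.149]
key_case 0.57 [433. 184.] [ 0.624 -0.327  0.01 ]
```

```bash
python3 - <<'E'
import cv2
a=cv2.imread('pics/side0.png')[130:370,230:530];cv2.imwrite('pics/s1.png',cv2.resize(a,(750,600),interpolation=2))
a=cv2.imread('pics/top0.png')[80:320,180:480];cv2.imwrite('pics/t1.png',cv2.resize(a,(750,600),interpolation=2))
E
```

```text
(no output)
```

View pics/s1.png

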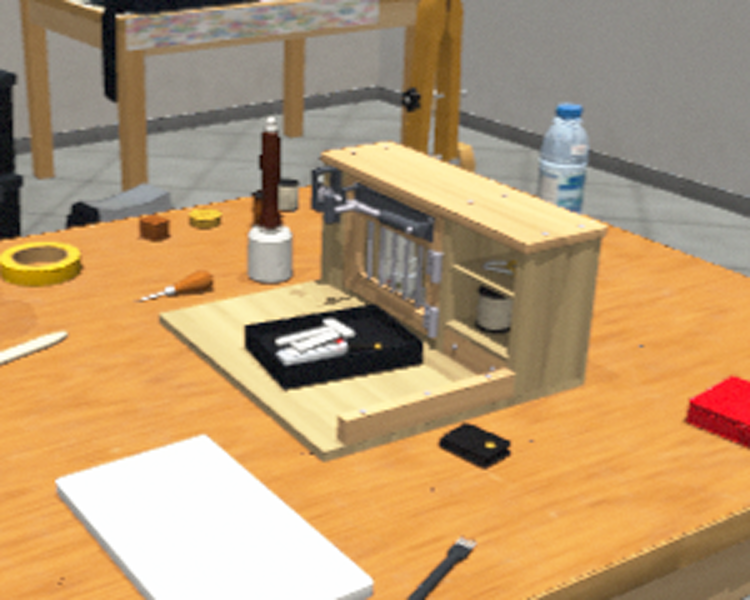

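View pics/t1.png

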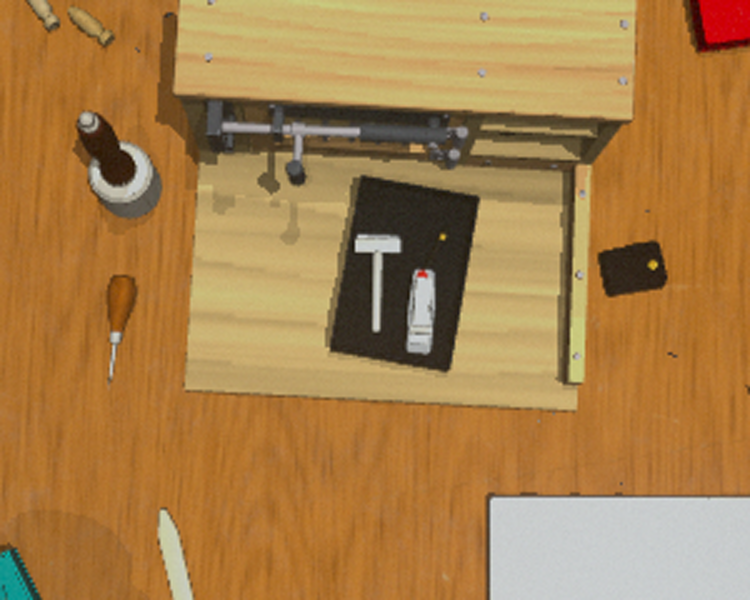

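The black tray lies askew mid-board: crop corners (360,176), (479,198), (448,372), (330,350). The pull's top is at crop (296,165). Next I fit the crib frame from its corners and get the tray and pull in that frame.

```bash
cat >h.py <<'E'
from station import ctrl,get_state,vision,models,ticket
import cv2,numpy as np
from scipy.optimize import least_squares
from scipy.spatial.transform import Rotation as Rot
i=vision.camera_info('top');K,R,t=np.array(i['mtx']),np.array(i['R']),np.array(i['t'])
def ray(uv,z):
    d=R.T@np.linalg.inv(K)@[uv[0],uv[1],1];c=-R.T@t
    return (c+d*(z-c[2])/d[2])
def crop(p): return np.array(p)/2.5+[180,80]
try: CX,CY,CA=np.load('crib.npy')
except Exception: pass
def W(x,y,z): # crib->world
    c,s=np.cos(CA),np.sin(CA);return np.array([CX+c*x-s*y,CY+s*x+c*y,z])
def C(p):
    c,s=np.cos(CA),np.sin(CA);a,b=p[0]-CX,p[1]-CY;return np.array([c*a+s*b,-s*a+c*b,p[2]])
def Q(a): # tool down, closing line at crib angle a from crib +x (deg of yaw, rad)
    out=[]
    q0=get_state()['eef_rot'];r0=Rot.from_quat(np.roll(q0,-1))
    for k in(0,np.pi):
        y=np.array([np.cos(a+CA+k),np.sin(a+CA+k),0]);z=np.array([0,0,-1.]);
        out.append(Rot.from_matrix(np.c_[np.cross(y,z),y,z]))
    r=min(out,key=lambda r:(r*r0.inv()).magnitude());return np.roll(r.as_quat(),1)
def say(m=''):
    s=get_state();print(m,round(s['time'],2),'crib',C(s['tcp_pos']).round(4),'F',np.round(s['contact_force'],1),'w',round(s['width'],4),round(float(np.max(s['gripper_force'])),1))
E
python3 - <<'E'
from h import *
P=[((175,95),0,.202,.19),((632,122),0,-.185,.19),((185,390),-.24,.202,.012),((577,410),-.24,-.185,.012),((583,383),-.215,-.185,.04)]
w=np.array([ray(crop(p[0]),p[3])[:2] for p in P]);m=np.array([p[1:3] for p in P])
f=lambda v:(np.c_[v[0]+np.cos(v[2])*m[:,0]-np.sin(v[2])*m[:,1],v[1]+np.sin(v[2])*m[:,0]+np.cos(v[2])*m[:,1]]-w).ravel()
r=least_squares(f,[.72,0,0]);print(r.x,f(r.x).reshape(-1,2).round(4));np.save('crib.npy',r.x)
import h;h.CX,h.CY,h.CA=r.x
for p in((360,176),(479,198),(448,372),(330,350)):print('tray',C(ray(crop(p),.042)).round(4))
for p in((296,158),(296,172),(296,180)):print('pull top',C(ray(crop(p),.17)).round(4))
print(C([.685,.166,0]),C([.576,.177,0]))
for x,y,z,a in((-.13,.12,.008,0),(-.086,-.03,.008,0),(-.19,-.111,.01,np.pi/2),(-.056,.1,.136,np.pi/2)):
    print(ctrl.ik(W(x,y,z),Q(a)))
E
```

```text
[ 0.7200697  -0.09514199 -0.04778082] [[ 0.0024 -0.0015]
 [ 0.0036  0.002 ]
 [-0.002   0.0005]
 [-0.0025 -0.0001]
 [-0.0015 -0.0009]]
tray [-0.0225  0.0412  0.042 ]
tray [-0.0379 -0.0758  0.042 ]
tray [-0.21  -0.053  0.042]
tray [-0.1947  0.0614  0.042 ]
pull top [-0.0455  0.0987  0.17  ]
pull top [-0.0578  0.098   0.17  ]
pull top [-0.0649  0.0976  0.17  ]
[-0.04750251  0.25916893  0.        ] [-0.1569035   0.26495024  0.        ]
[-0.225214    0.72684431  0.21497248  1.82236323 -0.24701596  0.61841709
  0.09138849]
[ 0.02076464  0.77816872  0.2228344   1.6867283  -0.24209443  0.70377262
  0.31907572]
[ 0.34963229  0.67449035 -0.05355261  1.91784937  0.06390689  0.5508635
  1.77633262]
[-0.00615679  0.64843885 -0.07273755  1.50181144  0.05241178  0.99324513
  1.43021371]
```

```bash
cat >>h.py <<'E'
def push(a,b,z,q,F,step=.004,speed=.06):
    """from crib xy a toward b in steps until the contact force along the way exceeds F"""
    a,b=np.array(a,float),np.array(b,float);n=int(np.ceil(np.linalg.norm(b-a)/step));d=(b-a)/np.linalg.norm(b-a)
    for k in range(1,n+1):
        p=a+(b-a)*k/n;ctrl.movel(W(*p,z),q,speed)
        f=np.array(get_state()['contact_force']);fd=-(W(*d,0)-W(0,0,0))@f
        if fd>F: break
    say('push end %.1f'%fd);return p
E
python3 - <<'E'
from h import *
q=Q(0)
ctrl.movep(W(-.14,.086,.2),q);say()
ctrl.movel(W(-.135,.086,.008),q,.15);say()
ctrl.movel(W(-.135,-.02,.008),q,.08);say()
p=push((-.135,-.02),(-.12,-.05),.008,q,12)
im,d=vision.grab_frame('top');cv2.imwrite('pics/t2.png',cv2.resize(im[80:320,180:480],(750,600),interpolation=2))
E
```

```text
3.32 crib [-0.14    0.0874  0.1999] F [ 0.1 -0.6  0.5] w 0.0854 0.0
 4.75 crib [-0.1344  0.086   0.0088] F [-0.1 -0.2  1.2] w 0.0851 0.0
 6.22 crib [-0.1348 -0.0198  0.0081] F [-0.   0.2 -0.2] w 0.0854 0.0
push end 16.7 8.22 crib [-0.1243 -0.041   0.0077] F [-6.5 15.4  9.5] w 0.0856 7.4
```

View pics/t2.png

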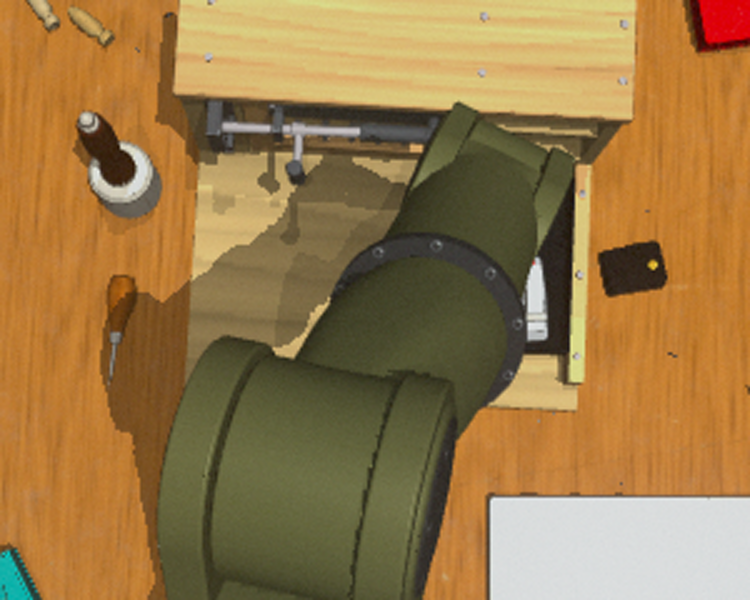

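The tray is against the side fence (its right edge at crop x≈568). Now the forward push, then a check push sideways.

```bash
python3 - <<'E'
from h import *
ctrl.movel(W(-.13,-.025,.008),None,.1)
ctrl.movel(W(-.13,-.02,.09),None,.2)
q=Q(np.pi/2)
ctrl.movep(W(-.24,-.099,.09),q)
ctrl.movel(W(-.245,-.099,.008),q,.15);say()
p=push((-.245,-.099),(-.175,-.099),.008,q,12,.005)
ctrl.movel(W(-.215,-.099,.008),q,.15)
ctrl.movel(W(-.22,-.05,.16),q,.2)
ctrl.movep(W(-.2,.09,.22),q);say()
im,d=vision.grab_frame('top');cv2.imwrite('pics/t3.png',cv2.resize(im[80:320,180:480],(750,600),interpolation=2))
im,d=vision.grab_frame('side');cv2.imwrite('pics/s3.png',cv2.resize(im[130:370,230:530],(750,600),interpolation=2))
E
```

```text
10.87 crib [-0.2446 -0.0992  0.0083] F [ 0.6 -0.5  1.3] w 0.0856 0.0
push end 24.2 14.62 crib [-0.1832 -0.0989  0.0075] F [-24.1   2.4  16.1] w 0.085 12.3
 16.64 crib [-0.2004  0.0898  0.2192] F [-0.2 -0.7  1.2] w 0.0855 0.0
```

View pics/t3.png

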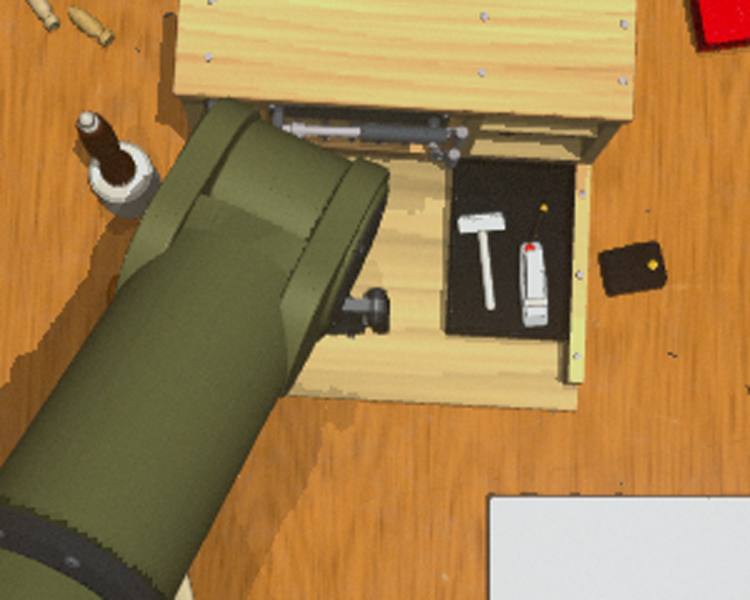

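View pics/s3.png

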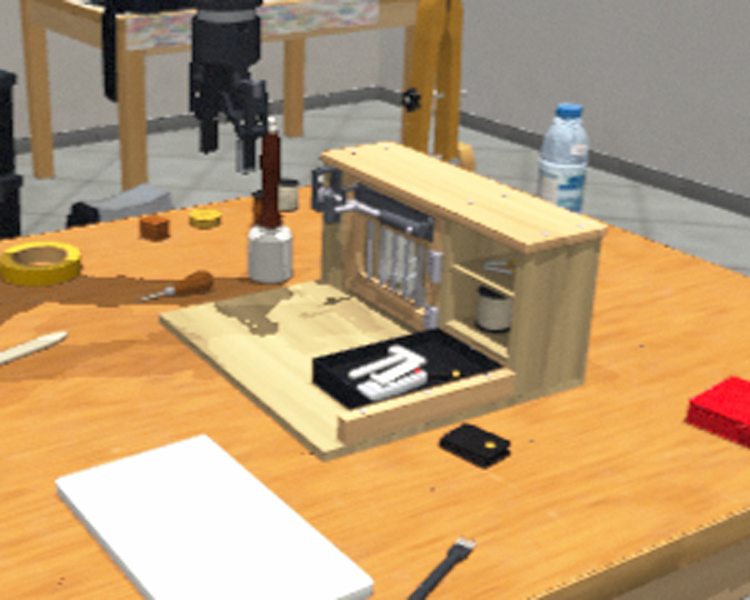

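Tray sits in the corner (left edge crop (452,158) to (445,333), right edge touching the batten). I check that numerically, then grasp the pull.

```bash
python3 - <<'E'
from h import *
c=[C(ray(crop(p),.042))[:2] for p in((452,158),(576,166),(566,341),(445,333))]
print(np.round(c,4),np.mean(c,0).round(4))
e=c[0]-c[3];print('yaw',e[1]/e[0])
q=Q(np.pi/2)
ctrl.movep(W(-.056,.098,.21),q)
ctrl.movel(W(-.056,.098,.138),q,.12);say()
ctrl.close_gripper(50);say()
im,d=vision.grab_frame('side');cv2.imwrite('pics/s4.png',cv2.resize(im[160:280,310:460],(750,600),interpolation=2))
E
```

```text
[[ 0.0005 -0.0477]
 [-0.0006 -0.1696]
 [-0.1738 -0.1657]
 [-0.1723 -0.0484]] [-0.0866 -0.1079]
yaw 0.004011004772728568
 18.12 crib [-0.0557  0.0979  0.1389] F [0.3 0.8 0.5] w 0.0855 0.0
 18.78 crib [-0.0556  0.098   0.1388] F [-0.4  1.1  5.6] w 0.014 48.6
```

View pics/s4.png

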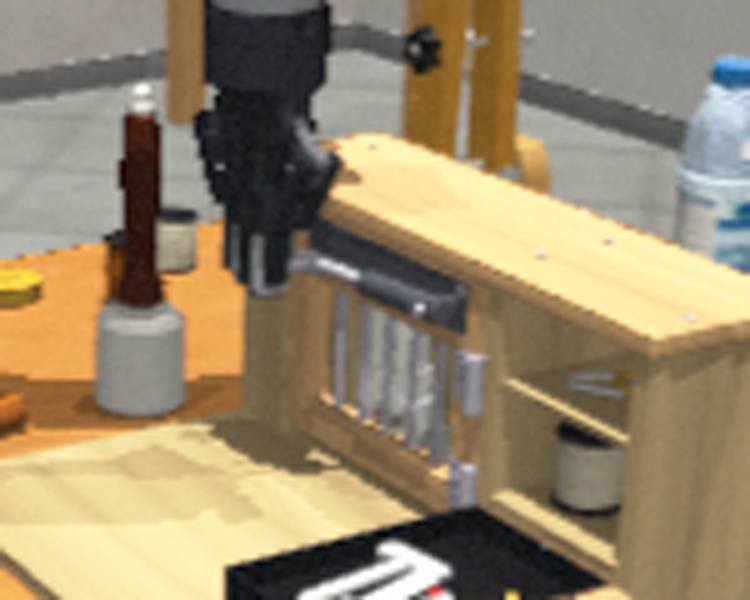

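The pull is held (width 14 mm), and the tray reads home within my ±2 mm error. Step 1 can't be redone, so I release briefly and push the tray once more against the side fence to be sure.

```bash
python3 - <<'E'
from h import *
q2=Q(np.pi/2)
ctrl.ungrasp();ctrl.movel(W(-.056,.098,.2),q2,.15)
q=Q(0)
ctrl.movep(W(-.105,-.015,.11),q);ctrl.movel(W(-.105,-.02,.008),q,.15);say()
push((-.105,-.02),(-.105,-.048),.008,q,14,.003)
ctrl.movel(W(-.105,-.025,.008),q,.1);ctrl.movel(W(-.105,-.0,.14),q,.2)
ctrl.movep(W(-.07,.095,.21),q2)
ctrl.movel(W(-.056,.098,.138),q2,.12);say()
ctrl.close_gripper(50);say('grasp')
z=get_state()['tcp_pos'][2];x0,y0=-.056,.098
ctrl.movel(W(x0,y0,.138+.007),q2,.03);say('lift')
for dy in(.008,.016,.024,.030):
    ctrl.movel(W(x0,y0-dy,.145),q2,.04);say(dy)
E
```

```text
22.3 crib [-0.1044 -0.0201  0.0087] F [ 0.8 -0.2 -0. ] w 0.0855 0.0
push end 17.5 24.8 crib [-0.105  -0.041   0.0079] F [ 0.3 17.5  4.1] w 0.0856 8.7
 28.1 crib [-0.0557  0.0976  0.1385] F [-0.3 -0.4  0.4] w 0.0854 0.0
grasp 28.76 crib [-0.0556  0.098   0.1389] F [-1.3  2.   5.2] w 0.014 48.6
lift 29.14 crib [-0.056   0.0978  0.1451] F [-0.3 -0.4  0.2] w 0.0131 49.2
0.008 29.49 crib [-0.056   0.0888  0.145 ] F [ 1.  -1.4  0.5] w 0.0136 49.2
0.016 29.84 crib [-0.0559  0.0809  0.1451] F [ 0.4 -1.5 -0.3] w 0.0135 49.2
0.024 30.19 crib [-0.0559  0.073   0.1451] F [-0.2 -1.7  0.5] w 0.0135 49.3
0.03 30.49 crib [-0.0559  0.0672  0.1451] F [ 0.2 -1.1  2.7] w 0.0137 49.5
```

```bash
python3 - <<'E'
from h import *
im,d=vision.grab_frame('side');cv2.imwrite('pics/s5.png',cv2.resize(im[160:280,310:460],(750,600),interpolation=2))
E
```

```text
(no output)
```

View pics/s5.png

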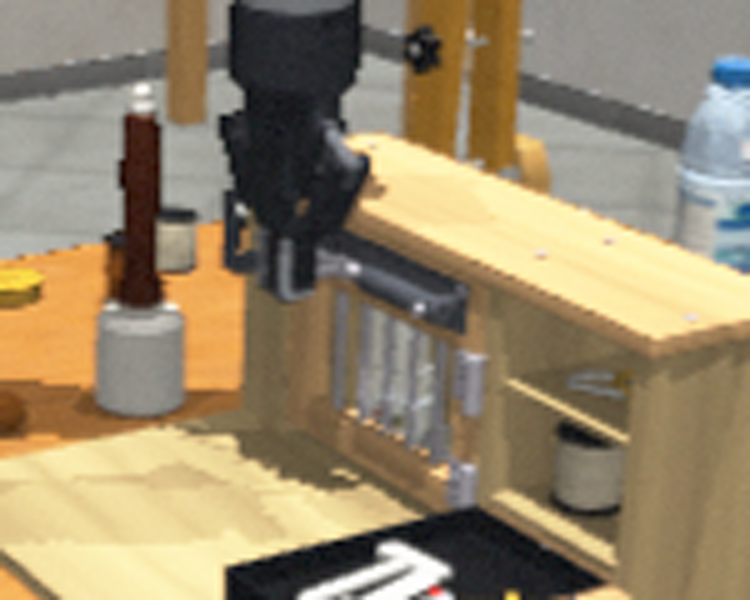

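The bolt is following the fingers: the rod has shortened and its nose has left the keeper at (238,230). I draw it the rest of the way and swing the gate along its arc.

```bash
python3 - <<'E'
from h import *
q2=Q(np.pi/2)
ctrl.movel(W(-.056,.060,.143),q2,.04);say('drawn')
H=np.array([0,-.048]);v=np.array([-.056,.060])-H
for th in np.linspace(0,.48,7)[1:]:
    c,s=np.cos(th),np.sin(th);p=H+[c*v[0]-s*v[1],s*v[0]+c*v[1]]
    ctrl.movel(W(*p,.143),Q(np.pi/2+th),.06);say(round(th,2))
ctrl.pause(.5);say()
im,d=vision.grab_frame('side');cv2.imwrite('pics/s6.png',cv2.resize(im[130:310,290:515],(750,600),interpolation=2))
im,d=vision.grab_frame('top');cv2.imwrite('pics/t6.png',cv2.resize(im[80:320,180:480],(750,600),interpolation=2))
E
```

```text
drawn 30.9 crib [-0.0556  0.0589  0.1439] F [-0.3 -0.6  5.6] w 0.0135 51.5
0.08 31.21 crib [-0.0633  0.0544  0.1442] F [ 1.3 -0.6  6.2] w 0.0135 50.8
0.16 31.52 crib [-0.0712  0.0489  0.1442] F [ 1.9 -0.4  5.7] w 0.0136 50.7
0.24 31.82 crib [-0.0787  0.0428  0.1442] F [1.7 0.4 6. ] w 0.0134 50.7
0.32 32.13 crib [-0.0857  0.0363  0.1442] F [1.7 1.1 5.2] w 0.0137 50.7
0.4 32.44 crib [-0.0922  0.0292  0.1442] F [2.4 0.3 6.4] w 0.0137 50.7
0.48 32.75 crib [-0.0981  0.0216  0.1442] F [2.8 1.  5.4] w 0.0136 50.7
 33.25 crib [-0.0979  0.0218  0.1441] F [1.6 0.7 6.8] w 0.0133 50.7
```

View pics/s6.png

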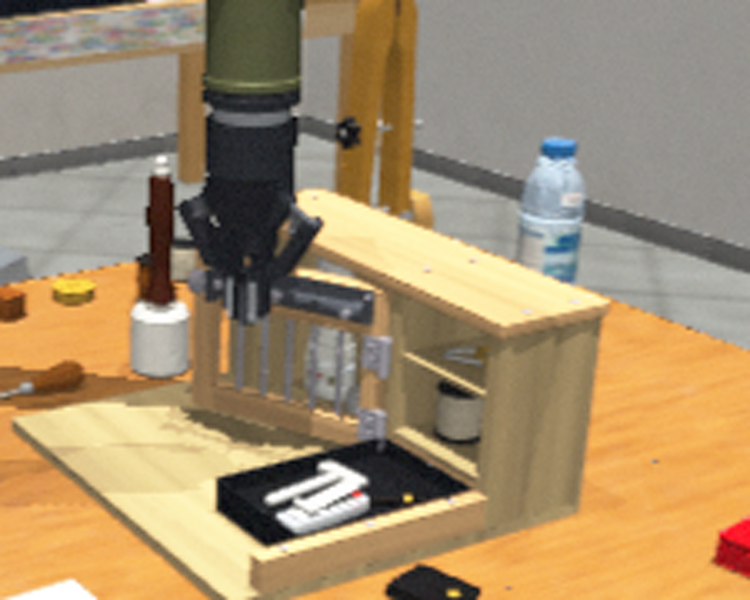

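View pics/t6.png

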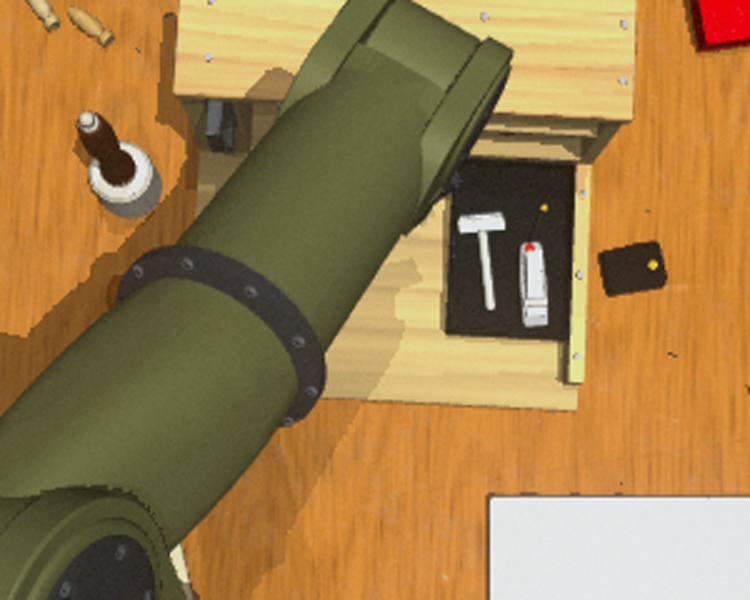

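The gate stands ajar with the fingers on the pull at (245,295), and the tray is home, left edge at crop x≈448. The maul and key case look unmoved. I'm handing the job in.

```bash
python3 -c "
from h import *
ctrl.pause(.3);print(ticket.close_job())"
```

```text
the job is handed in; nothing more can be done
None
```

Job handed in, with no verdict reported back: the tray is home in the fence corner, the bolt is drawn about 38 mm, and the gate is held by its pull at about 0.48 rad (roughly 9 cm open); the maul and key case look unmoved, but the arm hid the awl in the last top view.

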